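Unstack the lids and cover each vessel with its own

ROBOT

A 6-joint arm with a two-finger parallel gripper is mounted at the origin on a cart in front of the work surface, level with it; the furniture and walls round the work are solid. World frame = base frame: x ahead of the robot, y to its left, z up, the work surface at z = 0. Lengths are in m, angles in rad, forces in N, time in s.
With the tool pointing down it reaches from about 0.375 to 0.975 m from the base axis. Payload 3.8 kg.
Tool frame: the origin (TCP) lies midway between the tips of the shut fingers; the grasp point (between the pads) lies 19 mm behind it; z points along the fingers, y is the line along which they close (so a half turn about z gives the same grasp; the last joint's range is limited). The gripper opens to 88 mm and grips with 3 to 60 N. Pads are 18 mm wide; open, the fingers measure 123 mm over their backs; the gripper's body (75 mm by 187 mm) begins 45 mm behind the grasp point.
Start: joints at [-1.262, 0.264, 1.604, -0, 1.274, -0.037], TCP at [0.229, -0.635, 0.239] pointing down, gripper open.
Joint ranges: [-2.63, 2.63], [-0.94, 2.18], [0.31, 2.57], [-1.31, 4.45], [0, 2.66], [-2.55, 2.55]. Speed limits (rad/s): [2.57, 2.57, 3.14, 3.14, 3.14, 3.14].

INTERFACE

Orientations are given as a rotation vector (axis times angle).
In Python, from cell import manip, inverse_kinematics, cams, order gives the robot as it stands. Calls block until the motion is done:
- manip.move_pose(position, orientation): joint-space move of the TCP to a pose.
- manip.move_linear(position, rate=0.15, rot=None): straight line of the TCP; rot=None keeps the orientation; rate is the mean speed in m/s.
- manip.set_joints(angles): joint-space move.
- manip.set_gripper(opening, force=None): finger opening in m; force is the grip in N (None keeps the last); returns when the fingers have stopped.
- manip.dwell(seconds).
- inverse_kinematics(position, orientation): joint angles nearest the present ones, or None.
- manip.state(): the state.
- cams.capture(name): name is "scene" or "top" or "wrist"; returns a dict with "image" (400x640x3 uint8, blue, green, red), "z_map" (400x640 float32, m along the optical axis (not along the pixel's ray), 0 where there is no reading), "intrinsics" (3x3 intrinsics, pixels), "k1" (the pictures are not rectified: a ray, as slopes to the right and down, at radius r is drawn at 1 + k1 r^2 times it, then the intrinsics apply), "position" and "orientation" of the camera in the world; the wrist camera has in their place "T_tool_cam" (4x4, takes a point from camera to tool coordinates, whose origin is the TCP and whose axes are the flange's). Camera axes: x right, y down, z forward; pixel columns grow to the right and rows downward; lengths in m; the calibration is good to about 2 mm. A picture is of the moment at which its call begins: read the wrist's pose just before it.
A pose or a line that the arm cannot do raises manip.IKError and nothing moves.
- order.close_job(): hands the job in; it is judged then, once.
The state is a dict: "clock": time; "joint_pos": joint angles; "joint_velocities": joint speeds; "tau": joint torques, N m; "tool_pos": TCP position; "tcp_rot": TCP orientation; "contact_force": force on the tool from outside, world axes, zero at the start; "moment": the same for the moment, N m; "gripper_width": finger opening in m; "grasp_force": force on a finger pad.
Only numpy, scipy, OpenCV 4.12 (cv2) and the standard library are available. Lean on these libraries where they do the work, as an engineer would, in place of code of your own. Each camera call takes 0.05 s, during which the arm holds its last target. There are 200 camera calls.

TASK

The clean lids stand piled up in the steel tray: take the pile apart from the top, and put each lid straight onto its own vessel before you take the next, so that every beaker and the dish wears the lid of its size, seated fully home with its step inside the mouth. Set the lids down gently rather than dropping them, leave the glassware standing where it is, and don't disturb the stoppered flask or the amber bottle.

Things in the scene. Friction and masses are not known exactly. Their poses are not given: they have to be found in the camera images.
- lid_s: smallest of four white lids, top of the pile. Disc 48 mm wide, 6 mm thick; knob on top 14 mm wide, 14 mm tall; below a hollow ring step 14 mm deep, 27 mm wide, 23 mm at its foot; 25 g. Origin: centre of the step's foot; z up; knob 20 to 34 mm above it. Steps cover the knobs below; lids 20 mm apart. Home: disc on the rim, origin 14 mm below the rim.
- lid_m: second smallest of four white lids, second from the top. Disc 62 mm wide, 6 mm thick; knob on top 14 mm wide, 14 mm tall; below a hollow ring step 14 mm deep, 35 mm wide, 31 mm at its foot; 35 g. Origin: centre of the step's foot; z up; knob 20 to 34 mm above it. Steps cover the knobs below; lids 20 mm apart. Home: disc on the rim, origin 14 mm below the rim.
- lid_l: second largest of four white lids, third from the top. Disc 83 mm wide, 6 mm thick; knob on top 14 mm wide, 14 mm tall; below a hollow ring step 14 mm deep, 50 mm wide, 46 mm at its foot; 60 g. Origin: centre of the step's foot; z up; knob 20 to 34 mm above it. Steps cover the knobs below; lids 20 mm apart. Home: disc on the rim, origin 14 mm below the rim.
- lid_d: largest of four white lids, bottom of the pile, in a 125 mm steel tray with a 9 mm rim. Disc 104 mm wide, 6 mm thick; knob on top 14 mm wide, 14 mm tall; below a hollow ring step 14 mm deep, 76 mm wide, 72 mm at its foot; 100 g. Origin: centre of the step's foot; z up; knob 20 to 34 mm above it. Steps cover the knobs below; lids 20 mm apart. Home: disc on the rim, origin 14 mm below the rim.
- beaker_small: the small glass beaker, 44 mm across the rim, 56 mm tall; clear mouth 32 mm, round with a slight pouring lip; loose, upright, within reach (like glassware far right is not meant). Origin: centre of its underside; z up.
- beaker_medium: the medium glass beaker, 54 mm across the rim, 68 mm tall; clear mouth 41 mm, round with a slight pouring lip; loose, upright, within reach (like glassware far right is not meant). Origin: centre of its underside; z up.
- beaker_large: the large glass beaker, 72 mm across the rim, 92 mm tall; clear mouth 57 mm, round with a slight pouring lip; loose, upright, within reach (like glassware far right is not meant). Origin: centre of its underside; z up.
- dish: the low, wide glass dish (crystallising dish), 93 mm across the rim, 50 mm tall; clear mouth 84 mm; loose, upright, within reach (like glassware far right is not meant). Origin: centre of its underside; z up.
- stoppered_flask: bystander: conical glass flask with a stopper, 59 mm across, 117 mm tall, loose. Origin: centre of its underside; z up.
- dropper_bottle: bystander: small amber bottle with a black cap, 37 mm across, 84 mm tall, loose. Origin: centre of its underside; z up. Between it and the flask tall instruments (titrator, stirrer) stand behind the work, from x = 0.64 m on (y -0.2 to 0.25 m): carry round in front of them, about 0.43 m from the base axis.
Not all that is in view belongs to the job. Leave any pink or yellow look-alike of the lid_d alone. Leave any red look-alike of the lid_s alone.

How it is judged:
By the outcome, as a careful person would: the job done as asked, in the order asked, and still so for the second after the job is handed in, with the robot touching nothing.
It also fails if it takes over 128 s, if anything falls off the work surface, if the arm or the gripper's body presses on something with over 40 N, if the wrist force passes 120 N, or if a joint passes its speed limit or range.

## Working session

There is one attempt and no reset: what is moved stays moved. The work goes in short steps, each a Python script; the robot and the scene stay as the last script left them, time stands still between calls to the robot, and variables do not carry over. Pictures are saved under pics/ and viewed, at most 14 in all, crops included, and the job is handed in when it is done.

```bash
ls; mkdir -p pics; cat > h.py <<'E'
import numpy as np, cv2
from scipy.spatial.transform import Rotation as R
from cell import manip, inverse_kinematics, cams, order
def cap(name, fn=None):
    st=manip.state(); c=cams.capture(name)
    if name=="wrist":
        T=np.eye(4); T[:3,:3]=R.from_rotvec(st["tcp_rot"]).as_matrix(); T[:3,3]=st["tool_pos"]
        T=T@np.array(c["T_tool_cam"]); c["R"],c["p"]=T[:3,:3],T[:3,3]
    else:
        o=np.array(c["orientation"]); c["R"]=o if o.shape==(3,3) else R.from_rotvec(o).as_matrix(); c["p"]=np.array(c["position"])
    if fn: cv2.imwrite("pics/"+fn,c["image"])
    return c
def slopes(c,uv):
    K=np.array(c["intrinsics"]); d=np.array([c["k1"],0,0,0],float)
    return cv2.undistortPoints(np.array(uv,float).reshape(-1,1,2),K,d).reshape(-1,2)
def plane(c,uv,z):
    s=slopes(c,uv); r=np.c_[s,np.ones(len(s))]@c["R"].T
    return c["p"]+r*((z-c["p"][2])/r[:,2])[:,None]
def pts(c,uv):
    s=slopes(c,uv); uv=np.array(uv,int).reshape(-1,2); z=c["z_map"][uv[:,1],uv[:,0]]
    P=(np.c_[s,np.ones(len(s))]*z[:,None])@c["R"].T+c["p"]; P[z==0]=np.nan; return P
def cloud(c):
    v,u=np.mgrid[:400,:640]; return pts(c,np.c_[u.ravel(),v.ravel()]).reshape(400,640,3)
E
python3 - <<'E'
from h import *
for n in("scene","top"):
    c=cap(n,n+"0.png"); print(n,c["p"],c["R"].round(3).tolist(),c["k1"],c["intrinsics"])
print(manip.state())
E
```

```text
pics
scene [-0.0568533   0.59014478  0.74046736] [[-0.726, -0.435, 0.533], [-0.687, 0.464, -0.559], [-0.004, -0.772, -0.636]] 0.0015539320652721484 [[391.51587366   0.         318.44882716]
 [  0.         391.51587366 206.73598734]
 [  0.           0.           1.        ]]
top [ 0.38502752 -0.0222559   1.47638726] [[0.021, -0.995, 0.095], [-0.999, -0.018, 0.026], [-0.024, -0.096, -0.995]] -0.061995813125675196 [[406.39594307   0.         314.83860748]
 [  0.         406.39594307 195.87737434]
 [  0.           0.           1.        ]]
{'clock': 0.1, 'joint_pos': array([-1.26190039e+00,  2.64684280e-01,  1.60522734e+00,  1.07859560e-05,
        1.27370040e+00, -3.68973339e-02]), 'joint_velocities': array([-0.00086258, -0.00227614, -0.00192376,  0.00074969,  0.00114247,
        0.00220331]), 'tau': array([ 2.08362885e-04, -5.03618109e+01, -3.58070469e+01,  7.31028663e-02,
        2.33320438e-02, -4.93320192e-05]), 'tool_pos': array([ 0.22859551, -0.63443447,  0.2375136 ]), 'tcp_rot': array([-3.09278187e+00, -5.40119315e-01,  4.13754007e-04]), 'contact_force': array([-0.55184031,  0.31558625,  0.04379521]), 'moment': array([ 0.03335728, -0.00490064, -0.01168794]), 'grasp_force': 0.0, 'gripper_width': 0.0881037215591354}
```

View pics/scene0.png

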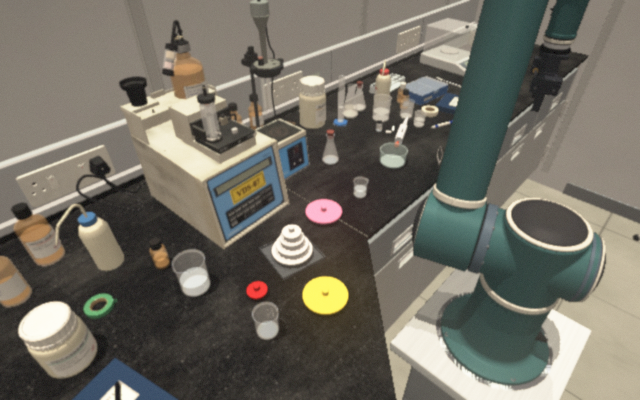

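View pics/top0.png

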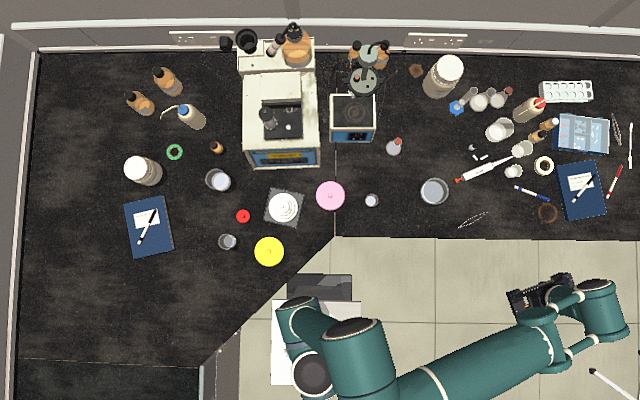

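The scene shows the pile at scene (292,245) / top (284,208). The vessels are:
- Large beaker: scene (192,273) / top (218,181)
- Medium beaker: (266,321) / (228,241)
- Small beaker: (360,187) / (372,200)
- Dish: (393,155) / (434,191)

Decoys to leave alone are pink (330,195), yellow (269,251) and red (243,216). The flask is at (394,146) and the amber bottle at (217,147). The glassware at top right (470-520, 95-170) is the excluded far-right group.

```bash
python3 - <<'E'
from h import *
c=cap("top")
for n,uv,z in [("pile",(284,208),.1),("large",(218,181),.09),("med",(228,241),.068),("small",(372,200),.056),("dish",(434,191),.05),("flask",(394,146),.1),("amber",(217,147),.08),("pink",(330,195),.02),("yellow",(269,251),.02),("red",(243,216),.02)]:
    P=plane(c,[uv],z)[0]; print(n,P.round(3),np.hypot(*P[:2]).round(3),np.degrees(np.arctan2(P[1],P[0])).round())
    X=cloud(c)[uv[1]-3:uv[1]+4,uv[0]-3:uv[0]+4].reshape(-1,3); print("   depth", np.nanmedian(X,0).round(3),np.nanmax(X[:,2]).round(3))
w=cams.capture("wrist"); print(np.round(w["T_tool_cam"],3).tolist(),w["intrinsics"],w["k1"])
E
```

```text
pile [0.473 0.118 0.1  ] 0.488 14.0
   depth [0.474 0.119 0.084] 0.103
large [0.563 0.351 0.09 ] 0.664 32.0
   depth [0.57  0.365 0.038] 0.046
med [0.357 0.313 0.068] 0.475 41.0
   depth [0.355 0.328 0.005] 0.014
small [ 0.51  -0.186  0.056] 0.543 -20.0
   depth [ 0.512 -0.189  0.029] 0.042
dish [ 0.546 -0.405  0.05 ] 0.68 -37.0
   depth [ 0.551 -0.417  0.006] 0.01
flask [ 0.694 -0.255  0.1  ] 0.739 -20.0
   depth [ 0.698 -0.258  0.078] 0.124
amber [0.685 0.363 0.08 ] 0.776 28.0
   depth [0.687 0.365 0.064] 0.09
pink [ 0.528 -0.039  0.02 ] 0.53 -4.0
   depth [ 0.527 -0.039  0.023] 0.039
yellow [0.324 0.175 0.02 ] 0.368 28.0
   depth [0.324 0.174 0.024] 0.04
red [0.447 0.273 0.02 ] 0.524 31.0
   depth [0.446 0.272 0.023] 0.044
[[-0.0, -0.951, -0.308, 0.081], [1.0, -0.001, 0.001, 0.001], [-0.001, -0.308, 0.951, -0.147], [0.0, 0.0, 0.0, 1.0]] [[294.42429202   0.         310.1579043 ]
 [  0.         294.42429202 204.99572029]
 [  0.           0.           1.        ]] -0.03807881222078749
```

```bash
cat >> h.py <<'E'
def rot(a): t=(a+np.pi/2)/2; return np.pi*np.array([np.cos(t),np.sin(t),0])   # tool down, y radial at azimuth a
def go(x,y,z): manip.move_pose(np.array([x,y,z]),rot(np.arctan2(y,x)))
def gopol(r,a,z): go(r*np.cos(a),r*np.sin(a),z)
E
python3 - <<'E'
from h import *
import pickle
out={}
def look(n,x,y,z):
    go(x,y,z); manip.dwell(.3); out[n]=cap("wrist"); print(n,manip.state()["clock"],manip.state()["joint_pos"].round(2))
manip.set_gripper(.04)
look("dish",.546,-.405,.25)
gopol(.45,np.radians(-37),.25)
gopol(.45,np.radians(-20),.25)
look("small",.51,-.186,.25)
gopol(.45,np.radians(-20),.25)
look("pile",.473,.118,.27)
look("large",.563,.351,.27)
look("med",.357,.313,.25)
pickle.dump(out,open("views.pkl","wb"))
im=[cv2.resize(out[k]["image"],(400,250)) for k in("dish","small","pile","large")]
cv2.imwrite("pics/m1.png",np.vstack([np.hstack(im[:2]),np.hstack(im[2:])]))
cv2.imwrite("pics/med.png",out["med"]["image"])
E
```

```text
dish 2.8417 [-0.68  0.27  1.58 -0.    1.3  -0.04]
small 5.1583 [-0.4   0.    1.87 -0.    1.26 -0.05]
pile 7.0417 [ 0.19 -0.12  1.95 -0.    1.3  -0.05]
large 8.375 [ 0.52  0.22  1.59 -0.    1.32 -0.04]
med 9.575 [ 0.67 -0.13  2.    0.    1.27 -0.05]
```

View pics/m1.png

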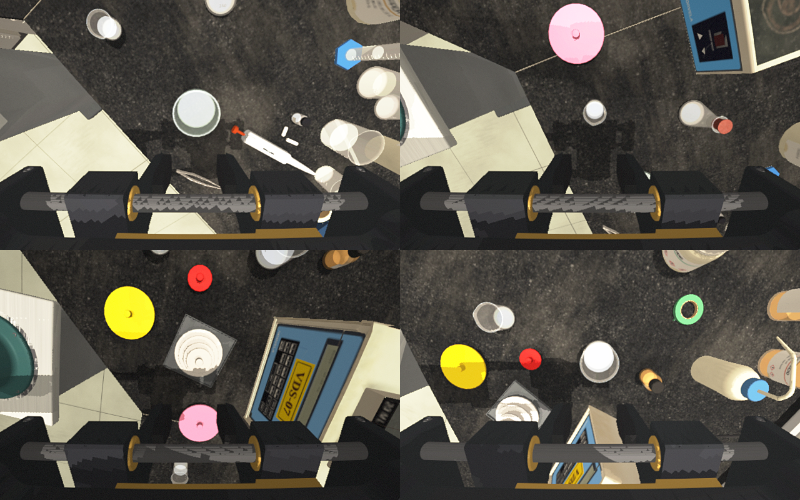

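View pics/med.png

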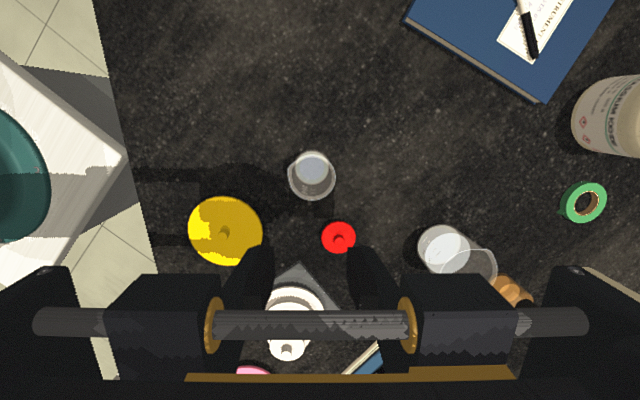

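Montage: dish at (196,112), small beaker (594,112), pile (200,352, top knob), large beaker (599,362). In the separate picture the medium beaker is at (312,176). The vessels all sit near their predicted places, so next I'll take enlarged crops to get the rims.

```bash
cat >> h.py <<'E'
def proj(c,P):
    rv=cv2.Rodrigues(c["R"].T)[0]; t=-c["R"].T@c["p"]
    return cv2.projectPoints(np.array(P,float).reshape(-1,1,3),rv,t,np.array(c["intrinsics"]),np.array([c["k1"],0,0,0],float))[0].reshape(-1,2)
def circ(x,y,z,r,n=60):
    t=np.linspace(0,2*np.pi,n,endpoint=False); return np.c_[x+r*np.cos(t),y+r*np.sin(t),0*t+z]
E
python3 - <<'E'
from h import *
import pickle
o=pickle.load(open("views.pkl","rb"))
T=[]
for n,x,y,z in [("dish",.546,-.405,.05),("small",.51,-.186,.056),("pile",.473,.118,.1),("large",.563,.351,.092),("med",.357,.313,.068)]:
    c=o[n]; p=proj(c,[[x,y,z]])[0].astype(int); u0,v0=p-44; v0=max(v0,0)
    print(n,u0,v0)
    T.append(cv2.resize(c["image"][v0:v0+88,u0:u0+88],(264,264),interpolation=cv2.INTER_CUBIC))
T.append(T[0]*0)
cv2.imwrite("pics/crops.png",np.vstack([np.hstack(T[:3]),np.hstack(T[3:])]))
E
```

```text
dish 265 134
small 265 135
pile 265 139
large 266 137
med 265 137
```

View pics/crops.png

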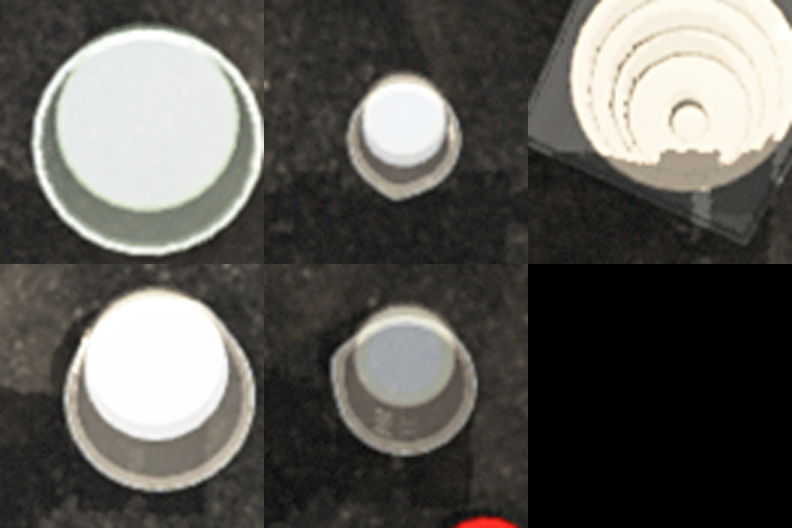

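```bash
cat >> h.py <<'E'
from scipy.optimize import least_squares
def fitcirc(P,r=None):
    f=lambda p:np.hypot(P[:,0]-p[0],P[:,1]-p[1])-(p[2] if r is None else r)
    x0=np.r_[P[:,:2].mean(0),[r or .03]] if r is None else P[:,:2].mean(0)
    s=least_squares(f,x0,loss="soft_l1",f_scale=.0007); return s.x,np.sqrt(np.median(s.fun**2))
E
python3 - <<'E'
from h import *
import pickle
o=pickle.load(open("views.pkl","rb"))
T=[]
for n,x,y,z,r in [("dish",.546,-.405,.05,.0465),("small",.51,-.186,.056,.022),("pile",.473,.118,.1,.007),("large",.563,.351,.092,.036),("med",.357,.313,.068,.027)]:
    c=o[n]; p=proj(c,[[x,y,z]])[0].astype(int); u0,v0=p-48
    im=c["image"][v0:v0+96,u0:u0+96]; big=cv2.resize(im,None,fx=4,fy=4,interpolation=cv2.INTER_CUBIC)
    if n!="pile":
        g=cv2.GaussianBlur(cv2.cvtColor(im,cv2.COLOR_BGR2GRAY),(3,3),0)
        bg=np.median(np.r_[g[:20].ravel(),g[-8:].ravel()])
        for th in (75,90,105):
            m=cv2.morphologyEx((g>th).astype(np.uint8),cv2.MORPH_CLOSE,np.ones((3,3)))
            k,l,s,ce=cv2.connectedComponentsWithStats(m); i=1+np.argmax(s[1:,4])
            cs=max(cv2.findContours((l==i).astype(np.uint8),0,1)[0],key=len).reshape(-1,2)
            W=plane(c,cs+[u0,v0],z); 
            sel=cs[:,1]>s[i,1]+.4*s[i,3]     # image-lower part: the rim edge
            a,e=fitcirc(W[sel]); b,e2=fitcirc(W[sel],r)
            print(n,th,"free",a.round(4),e.round(4),"fixed",b.round(4),e2.round(4))
            if th==90: best=b
        q=proj(c,circ(*best,z,r))
        for t in q: cv2.circle(big,tuple(((t-[u0,v0]+.5)*4).astype(int)),1,(0,0,255),-1)
    else: print(u0,v0, pts(c,[[266+53,139+40]]), plane(c,[[265+53.7,139+40]],.1))
    T.append(cv2.resize(big,(264,264)))
T.append(T[0]*0)
cv2.imwrite("pics/fit.png",np.vstack([np.hstack(T[:3]),np.hstack(T[3:])]))
# top-down heights of the pile from depth
c=o["pile"]; X=cloud(c).reshape(-1,3); d=np.hypot(X[:,0]-.473,X[:,1]-.118)
print("zmax",np.nanpercentile(X[d<.06][:,2],[50,90,99,99.8]))
k=X[(d<.06)&(X[:,2]>.104)]; print(len(k),k.mean(0),np.ptp(k,axis=0))
E
```

```text
dish 75 free [ 0.5496 -0.4116  0.0487] 0.0007 fixed [ 0.5473 -0.4131] 0.0005
dish 90 free [ 0.5481 -0.4123  0.0472] 0.0003 fixed [ 0.5476 -0.4129] 0.0004
dish 105 free [ 0.5481 -0.4121  0.0469] 0.0003 fixed [ 0.5479 -0.4125] 0.0003
small 75 free [ 0.5105 -0.189   0.0226] 0.0002 fixed [ 0.5102 -0.1897] 0.0005
small 90 free [ 0.5107 -0.1889  0.0223] 0.0004 fixed [ 0.5105 -0.1892] 0.0004
small 105 free [ 0.5106 -0.189   0.022 ] 0.0004 fixed [ 0.5106 -0.189 ] 0.0004
261 135 [[0.48181468 0.12491058 0.0971014 ]] [[0.48124713 0.12545774 0.1       ]]
large 75 free [0.5714 0.3557 0.0365] 0.0003 fixed [0.5717 0.3553] 0.0004
large 90 free [0.5714 0.3556 0.0362] 0.0002 fixed [0.5715 0.3555] 0.0002
large 105 free [0.5714 0.3555 0.0358] 0.0003 fixed [0.5713 0.3557] 0.0003
med 75 free [0.3552 0.3185 0.0273] 0.0003 fixed [0.3555 0.3182] 0.0003
med 90 free [0.3553 0.3183 0.0269] 0.0002 fixed [0.3553 0.3184] 0.0003
med 105 free [0.3554 0.3185 0.0266] 0.0003 fixed [0.355  0.3188] 0.0003
zmax [0.3556684  0.36999654 0.37239495 0.3731185 ]
46101 [0.46833002 0.13799412 0.35142181] [0.11041925 0.06421833 0.10534489]
```

View pics/fit.png

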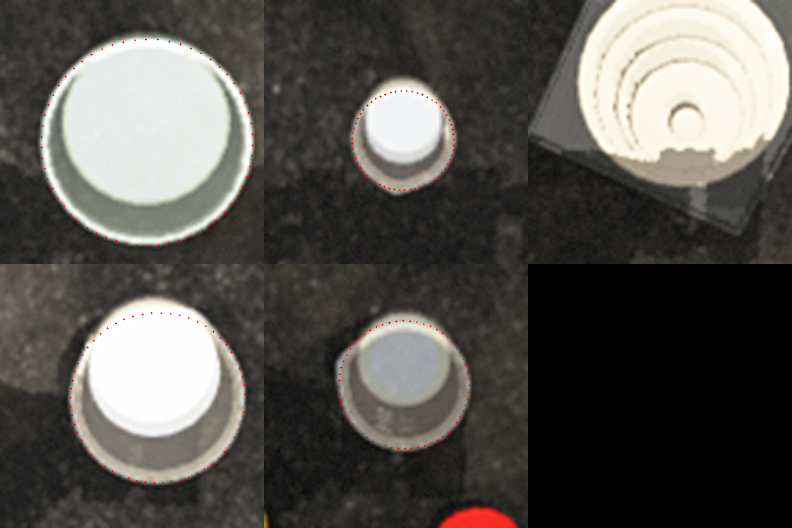

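Fitted circles sit right on all four rims, and the free radii match the given sizes to about 0.5 mm. Next is the pile knob from depth.

```bash
python3 - <<'E'
from h import *
import pickle
o=pickle.load(open("views.pkl","rb"))
c=o["pile"]; X=cloud(c).reshape(-1,3); d=np.hypot(X[:,0]-.481,X[:,1]-.125); P=X[(d<.07)&(X[:,2]<.13)]
h,e=np.histogram(P[:,2],np.arange(-.004,.12,.002)); print([(round(b,3),int(a)) for a,b in zip(h,e) if a>5])
k=P[P[:,2]>.092]; print("knob",len(k),np.median(k,0).round(4),k.min(0).round(4),k.max(0).round(4))
for z,r in((.082,.024),(.062,.031),(.042,.0415),(.022,.052)):
    q=P[abs(P[:,2]-z)<.003]; h=cv2.convexHull(q[:,:2].astype(np.float32)).reshape(-1,2).astype(float)
    a,e=fitcirc(h,r); print(z,len(q),np.median(q[:,2]).round(4),a.round(4),e.round(4))
E
```

```text
[(np.float64(-0.002), 81), (np.float64(0.0), 743), (np.float64(0.002), 1739), (np.float64(0.004), 196), (np.float64(0.006), 51), (np.float64(0.008), 210), (np.float64(0.01), 68), (np.float64(0.02), 288), (np.float64(0.022), 1030), (np.float64(0.024), 59), (np.float64(0.038), 9), (np.float64(0.04), 260), (np.float64(0.042), 897), (np.float64(0.044), 57), (np.float64(0.06), 134), (np.float64(0.062), 478), (np.float64(0.064), 26), (np.float64(0.078), 9), (np.float64(0.08), 241), (np.float64(0.082), 836), (np.float64(0.084), 48), (np.float64(0.088), 6), (np.float64(0.094), 22), (np.float64(0.096), 88)]
knob 117 [0.4818 0.1242 0.0967] [0.4751 0.1175 0.093 ] [0.488  0.1302 0.0985]
0.082 1123 0.0826 [0.482  0.1235] 0.0006
0.062 642 0.0626 [0.4821 0.1236] 0.0004
0.042 1218 0.0427 [0.4816 0.1247] 0.0006
0.022 1374 0.0226 [0.4818 0.1257] 0.0004
```

```bash
cat >> h.py <<'E'
def fz(): manip.dwell(.05); return manip.state()["contact_force"][2]
def pick(x,y,disc,lift=.26):
    go(x,y,disc+.05); manip.move_linear([x,y,disc+.012],.12); f0=fz()
    for dz in (.009,.006,.004,.0025):
        manip.move_linear([x,y,disc+dz],.05)
        if abs(fz()-f0)>1.5: print("touch at",dz); manip.move_linear([x,y,disc+dz+.001],.05); break
    manip.set_gripper(0,15); s=manip.state()
    print("grip",s["gripper_width"].round(4),s["grasp_force"],"tcp",s["tool_pos"].round(4),"t",s["clock"])
    h=s["tool_pos"][2]-disc
    manip.move_linear([x,y,disc+.045],.06); manip.move_linear([x,y,lift],.25)
    s=manip.state(); print("lifted",s["gripper_width"].round(4),s["grasp_force"],s["contact_force"].round(2)); return h
def offset(r,h,fn=None):
    """disc centre in tool coords, from the depth cloud of its top face"""
    manip.dwell(.2); s=manip.state(); c=cap("wrist",fn)
    X=(cloud(c)-s["tool_pos"])@R.from_rotvec(s["tcp_rot"]).as_matrix()
    m=(np.hypot(X[...,0],X[...,1])<r+.012)&(X[...,2]>-.004)&(X[...,2]<h+.012)
    P=X[m]; H=cv2.convexHull(P[:,:2].astype(np.float32)).reshape(-1,2).astype(float)
    a,e=fitcirc(H,r); print("disc z below tcp",np.nanmedian(P[:,2]).round(4),"n",len(P),"offset",a.round(4),e.round(4)); return a
E
python3 - <<'E'
from h import *
manip.move_linear([.357,.313,.28],.2)
go(.4818,.124,.2)
h=pick(.4818,.124,.0826); print(h)
offset(.024,h,"held_s.png")
E
```

```text
Traceback (most recent call last):
  File "h.py", line 44, in pick
    print("grip",s["gripper_width"].round(4),s["grasp_force"],"tcp",s["tool_pos"].round(4),"t",s["clock"])
                 ^^^^^^^^^^^^^^^^^^^^^^^^
AttributeError: 'float' object has no attribute 'round'
```

```bash
sed -i 's/s\["gripper_width"\].round(4)/round(s["gripper_width"],4)/' h.py; python3 - <<'E'
from h import *
s=manip.state(); print(s["gripper_width"],s["grasp_force"],s["tool_pos"],s["clock"])
h=s["tool_pos"][2]-.0826
if .012<s["gripper_width"]<.016:
    manip.move_linear([.4818,.124,.0826+.045],.06); manip.move_linear([.4818,.124,.26],.25)
    s=manip.state(); print(s["gripper_width"],s["grasp_force"],s["contact_force"])
    offset(.024,h,"held_s.png")
E
```

```text
0.01288261520828396 14.99497041106224 [0.481819   0.12400879 0.08514227] 13.4417
0.013327150786715381 14.993667304515839 [ 0.23517954  0.07164773 -1.16773244]
disc z below tcp 0.0027 n 2590 offset [0.0002 0.0005] 0.0001
```

View pics/held_s.png

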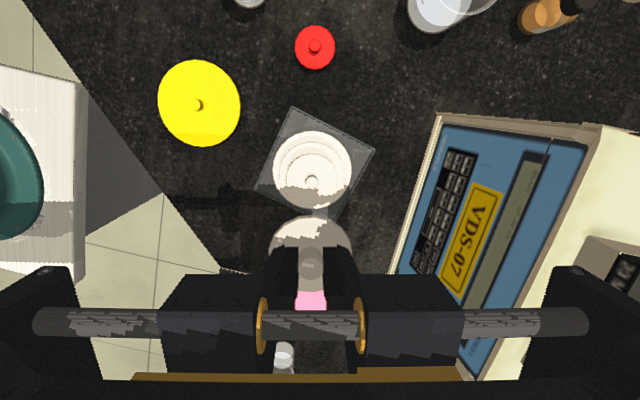

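The small lid is held at the knob, centred near (310,240), and the remaining pile is undisturbed at (312,168). Placing it now.

```bash
cat >> h.py <<'E'
def place(x,y,rim,h,fn=None):
    a=np.arctan2(y,x); T=rim+.006+h; s=manip.state()["tool_pos"]
    gopol(.43,np.arctan2(s[1],s[0]),.26); gopol(.43,a,.26); go(x,y,.26)
    manip.move_linear([x,y,T+.020],.2); manip.dwell(.2); f0=manip.state()["contact_force"]; z=T+.020
    while z>T-.006:
        z-=.002 if z>T+.003 else .0007
        manip.move_linear([x,y,z],.03); manip.dwell(.04); f=manip.state()["contact_force"]-f0
        if f[2]>1.2 or np.hypot(*f[:2])>2: break
    s=manip.state(); print("stop at dz %.4f"%(s["tool_pos"][2]-T),f.round(2),"t",s["clock"])
    return s["tool_pos"][2]-T
def release(x,y,fn):
    manip.set_gripper(.045); z=manip.state()["tool_pos"][2]
    manip.move_linear([x,y,z+.03],.08); manip.move_linear([x,y,.25],.25); manip.dwell(.2); return cap("wrist",fn)
def check(c,x,y,disc,r):
    X=cloud(c).reshape(-1,3); P=X[(np.hypot(X[:,0]-x,X[:,1]-y)<r+.008)&(abs(X[:,2]-disc)<.006)]
    H=cv2.convexHull(P[:,:2].astype(np.float32)).reshape(-1,2).astype(float); a,e=fitcirc(H,r)
    A=np.c_[P[:,:2]-[x,y],np.ones(len(P))]; k=np.linalg.lstsq(A,P[:,2],rcond=None)[0]
    print("disc at",a.round(4),"want",x,y,"height",np.median(P[:,2]).round(4),"want",disc,"tilt deg",np.degrees(k[:2]).round(2))
E
python3 - <<'E'
from h import *
x,y=.5105,-.1892
d=place(x,y,.056,.0025)
if d<.003:
    c=release(x,y,"s_done.png"); check(c,x,y,.062,.024)
E
```

```text
stop at dz 0.0004 [ 0.07 -0.19  3.45] t 21.875
disc at [ 0.512  -0.1898] want 0.5105 -0.1892 height 0.0623 want 0.062 tilt deg [0.33 0.04]
```

```bash
sed -i 's/"tilt deg",np.degrees(k\[:2\]).round(2))/&; return a/' h.py; cat >> h.py <<'E'
def cycle(x,y,rim,disc,r,fn):
    s=manip.state()["tool_pos"]; gopol(.43,np.arctan2(s[1],s[0]),.25); gopol(.43,.25,.25); go(.482,.124,.25); manip.dwell(.2)
    p=check(cap("wrist"),.482,.124,disc,r)
    if np.hypot(*(p-[.482,.124]))>.004: print("pile moved?"); return
    h=pick(*p,disc); w=manip.state()["gripper_width"]
    if not .012<w<.016: print("bad grip"); return
    o=offset(r,h,"held_"+fn)
    if place(x,y,rim,h)<.003: check(release(x,y,fn),x,y,rim+.006,r)
E
python3 - <<'E'
from h import *
cycle(.3553,.3184,.068,.0626,.031,"m_done.png"); print(manip.state()["clock"])
E
```

```text
disc at [0.4823 0.124 ] want 0.482 0.124 height 0.0626 want 0.0626 tilt deg [-0.09  0.26]
grip 0.0131 14.99804601073265 tcp [0.4823 0.124  0.0651] t 29.125
lifted 0.013 14.997573494911194 [-0.52  0.2  -1.43]
disc z below tcp 0.0026 n 4981 offset [0.0005 0.0006] 0.0002
stop at dz 0.0004 [-0.49 -0.64  3.66] t 37.175
disc at [0.3556 0.3185] want 0.3553 0.3184 height 0.0744 want 0.07400000000000001 tilt deg [-0.21  0.23]
39.3083
```

```bash
python3 - <<'E'
from h import *
cycle(.5714,.3556,.092,.0426,.0415,"l_done.png"); print(manip.state()["clock"])
E
```

```text
disc at [0.4814 0.1244] want 0.482 0.124 height 0.0426 want 0.0426 tilt deg [-0.09  0.32]
grip 0.0128 14.999634325504303 tcp [0.4813 0.1244 0.0451] t 44.05
lifted 0.013 14.999237805604935 [-0.04  0.84  0.03]
disc z below tcp 0.0026 n 9609 offset [0.0006 0.0006] 0.0003
stop at dz 0.0004 [ 0.69 -0.95  3.14] t 52.4667
disc at [0.5716 0.356 ] want 0.5714 0.3556 height 0.0984 want 0.098 tilt deg [-0.18  0.24]
54.5
```

```bash
python3 - <<'E'
from h import *
cycle(.5479,-.4126,.05,.0226,.052,"d_done.png"); print(manip.state()["clock"])
cap("top","top1.png"); cap("scene","scene1.png")
E
```

```text
disc at [0.4819 0.1257] want 0.482 0.124 height 0.0227 want 0.0226 tilt deg [-0.04  0.2 ]
grip 0.0131 15.000018328428268 tcp [0.4819 0.1257 0.0251] t 59.7167
lifted 0.0131 14.999822080135345 [ 0.36 -0.11 -0.26]
disc z below tcp 0.0026 n 15310 offset [0.0003 0.0004] 0.0002
stop at dz 0.0008 [-0.59 -0.01  1.87] t 68.9833
disc at [ 0.5505 -0.4126] want 0.5479 -0.4126 height 0.0569 want 0.056 tilt deg [0.17 0.11]
71.1833
```

View pics/scene1.png

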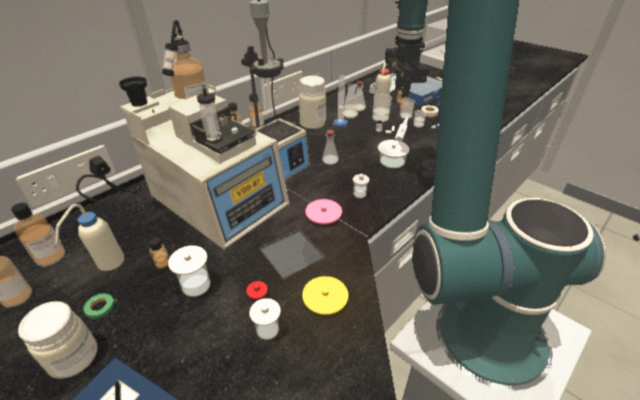

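View pics/d_done.png

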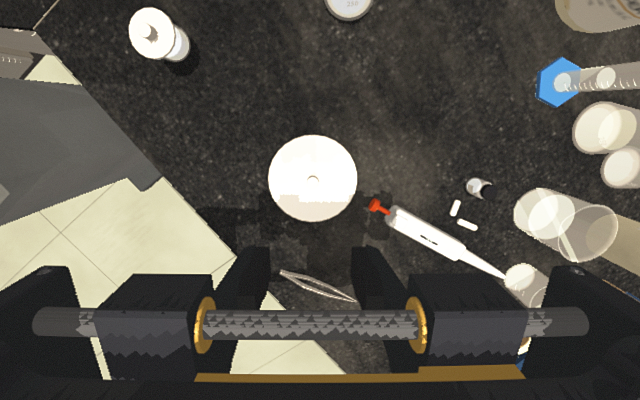

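The scene shows all four vessels lidded, the tray empty at (290,253), and the flask, bottle and decoys where they were. The dish lid looks centred and level at (313,178). Its depth reading was a little off centre and high, so I'll do one cheap check of it.

```bash
python3 - <<'E'
from h import *
x,y=.5479,-.4126
for dx,dz in((0,.25),(-.04,.22)):
    manip.move_linear([x+dx,y-dx*.75,dz],.15); manip.dwell(.3); c=cap("wrist"); check(c,x,y,.056,.052)
    g=(c["image"].min(2)>150).astype(np.uint8); p=proj(c,[[x,y,.056]])[0].astype(int)
    k,l,s,ce=cv2.connectedComponentsWithStats(g); i=l[p[1]-12,p[0]-14]
    H=cv2.convexHull(max(cv2.findContours((l==i).astype(np.uint8),0,1)[0],key=len)).reshape(-1,2)
    print("ray fit",fitcirc(plane(c,H,.056)))
    X=cloud(c); P=X.reshape(-1,3); P=P[(np.hypot(P[:,0]-x,P[:,1]-y)<.04)&(P[:,2]<.1)]; print(len(P),np.percentile(P[:,2],[5,50,95]).round(4))
E
```

```text
disc at [ 0.5501 -0.4129] want 0.5479 -0.4126 height 0.0568 want 0.056 tilt deg [0.19 0.17]
ray fit (array([ 0.54998178, -0.41219916,  0.05194076]), np.float64(0.00015140342991735124))
3490 [0.0557 0.0569 0.0585]
disc at [ 0.5496 -0.4125] want 0.5479 -0.4126 height 0.0569 want 0.056 tilt deg [0.17 0.04]
ray fit (array([ 0.54993307, -0.41225505,  0.05192932]), np.float64(0.00015622364725575294))
4096 [0.0557 0.057  0.0587]
```

```bash
python3 - <<'E'
from h import *
s=manip.state(); p=s["tool_pos"]; manip.move_linear([p[0],p[1],.28],.2); manip.dwell(.5); print(manip.state()["clock"]); print(order.close_job())
E
```

```text
73.725
the job is handed in; nothing more can be done
None
```

All four lids went from the pile straight onto their own vessels in order (small, medium, large, dish) and read level and seated, though the dish lid sits about 2 mm off the dish's measured centre, inside its 4 mm clearance; handed in at 73.7 s.

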